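# Clear the chromatography bench after pump service

### The job

Clear up the bench: hang the ear defenders over the bar of the steel rail by their headband, one cup on each side of the bar, so that they hang freely and level; lay the loose spanner flat in the tray that already holds a spanner, and stand the loose small bottle upright in the tray that already holds a bottle. Set things down rather than drop them, keep the bottles upright, keep the stored spanner and bottle in their trays, and leave the big amber jar and the grey meter where they are.

Things in the scene. Friction and masses are not known exactly. Their poses are not given: they have to be found in the camera images.
- ear_defenders: grey ear defenders (mm), stiff arched headband, standing on two cups, arch up: 148 wide (y, cup to cup), 62 deep (x), 152 tall, 0.2 kg. Origin on the underside midway between the cups, z up. Cups 62 by 27 by 76 high, gap of 82 between. Padded grey crown at the top of the arch, 30 (x) by 60 (y), underside 126 and top 152 above the origin; band beside it 22 wide, 5 thick
- crown_under (a point): centre of the underside of the crown pad, where the bar should bear
- crown_top (a point): centre of the top of the crown pad
- rail: fixed steel rail on the bench: round bar of diameter 12 along its y, bar axis 135 above the bench, between two posts (diameter 16, 145 tall) 120 either side of its middle, on feet 110 (x) by 32 (y) by 8 high; origin on the bench below the bar's middle
- rail_mid (a point): middle of the bar, on its axis; y along the bar, z up
- spanner: the loose steel combination spanner, 150 long in all, shaft 16 wide and 10 thick (1 to 11 above its underside), heads 34 wide and 12 thick, ring end towards its -x, open jaw towards +x; origin midway along the shaft, on the underside; x along the length, z up
- bottle: the loose clear glass 100 ml laboratory bottle with paper label and blue screw cap, 112 tall; body diameter 56 up to 72 high, shoulder, cap diameter 36 from 88 to 112 high; z up its axis, origin at the centre of its underside
- spanner_tray: the tray that holds a spanner: blue open plastic tray fixed to the bench, 180 (x) by 150 (y) outside, 32 high, walls and floor 5 thick; origin at the centre of its underside, z up
- bottle_tray: the tray that holds a bottle, otherwise the same as the other: blue open plastic tray fixed to the bench, 180 (x) by 150 (y) outside, 32 high, walls and floor 5 thick; origin at the centre of its underside, z up
- stored_spanner: the spanner already in its tray, along the tray's x near its +y wall, same as the loose one: steel combination spanner, 150 long in all, shaft 16 wide and 10 thick (1 to 11 above its underside), heads 34 wide and 12 thick, ring end towards its -x, open jaw towards +x; origin midway along the shaft, on the underside; x along the length, z up
- stored_bottle: the bottle already in its tray, standing towards the tray's +x end, same as the loose one: clear glass 100 ml laboratory bottle with paper label and blue screw cap, 112 tall; body diameter 56 up to 72 high, shoulder, cap diameter 36 from 88 to 112 high; z up its axis, origin at the centre of its underside
- jar: bystander: amber glass jar with black cap, diameter 84, 150 tall, origin at the centre of its underside
- meter: bystander: grey bench meter, 80 (x) by 120 (y) by 45 high, origin at the centre of its underside

How it is judged:
At the end, for the whole second after the job is handed in: Ear defenders at rest on the bar, crown pad within 30 mm across and 85 mm along it, tilt under 0.3 rad. Both spanners flat in one tray (0.3 rad), both bottles upright on the floor of the other (0.15 rad); jar and meter within 30 mm of their starts (x of crown_under in the frame of rail_mid between -0.03 and 0.03 m and y of crown_under in the frame of rail_mid between -0.085 and 0.085 m and z of crown_under in the frame of rail_mid between -0.002 and 0.02 m and angle between ear_defenders's own z axis and vertical below 0.3 rad and contact force between ear_defenders and rail above 0.3 N and x of spanner in the frame of spanner_tray between -0.08 and 0.08 m and y of spanner in the frame of spanner_tray between -0.06 and 0.06 m and z of each of spanner, stored_spanner in the frame of spanner_tray below 0.03 m and angle between the z axis of each of spanner, stored_spanner and the z axis of spanner_tray, either way round below 0.3 rad and x of bottle in the frame of bottle_tray between -0.08 and 0.08 m and y of bottle in the frame of bottle_tray between -0.06 and 0.06 m and z of each of bottle, stored_bottle in the frame of bottle_tray below 0.012 m and angle between each of bottle, stored_bottle's own z axis and vertical below 0.15 rad and x of stored_spanner in the frame of spanner_tray between -0.08 and 0.08 m and y of stored_spanner in the frame of spanner_tray between -0.06 and 0.06 m and x of stored_bottle in the frame of bottle_tray between -0.08 and 0.08 m and y of stored_bottle in the frame of bottle_tray between -0.06 and 0.06 m and linear speed of each of ear_defenders, spanner, bottle below 0.03 m/s and distance of each of jar, meter from where it was at the start of the episode below 0.03 m); the robot touches nothing.
It fails at once if ear defenders, spanner or bottle dropped (falling faster than 0.7 m/s while not held) ((linear speed of ear_defenders above 0.7 m/s and contact force between ear_defenders and the fingers below 0.05 N) or (linear speed of spanner above 0.7 m/s and contact force between spanner and the fingers below 0.05 N) or (linear speed of bottle above 0.7 m/s and contact force between bottle and the fingers below 0.05 N)).
It fails at once if a bottle tipped by more than 0.6 rad (angle between any of bottle, stored_bottle's own z axis and vertical above 0.6 rad).
It fails at once if the jar or the meter pushed more than 30 mm (distance of any of jar, meter from where it was at the start of the episode above 0.03 m).
It also fails if it takes over 72 s, if anything falls off the work surface, if the arm or the gripper's body presses on something with over 40 N, if the wrist force passes 120 N, or if a joint passes its speed limit or range.

### The arm

A 7-joint arm with a two-finger parallel gripper is mounted at the origin on the work surface. World frame = base frame: x ahead of the robot, y to its left, z up, the work surface at z = 0. Lengths are in m, angles in rad, forces in N, time in s.
With the tool pointing down it reaches from about 0.4 to 0.875 m from the base axis. Payload 4.4 kg.
Tool frame: the origin (TCP) lies on the mounting face of the last link; the fingertips stand 173 mm ahead of it and the grasp point (between the pads) lies 155 mm ahead of it (arm.grip_depth is the distance from the TCP to the grasp point, in m); y points along the fingers, x is the direction in which the jaws open and shut, and the axes are right-handed (so a half turn about y gives the same grasp; the last joint's range is limited). The gripper opens to 85 mm and grips with 20 to 120 N. Pads are 22 mm wide; open, the fingers measure 114 mm over their backs; the gripper's body (76 mm by 85 mm) begins 54 mm behind the grasp point. The pads swing forward as they close: fully open they stand 13 mm farther back than shut.
Start: joints at [1.222, 0.628, 0.038, 1.517, -0.027, 0.996, -0.02], TCP at [0.181, -0.624, 0.405] pointing down, gripper open.
Joint ranges: [-3.06, 3.06], [-0.37, 2.12], [-1.25, 1.32], [0.18, 2.47], [-1.1, 4.24], [0.23, 1.98], [-2.94, 2.94]. Speed limits (rad/s): [2.57, 2.57, 3.14, 3.14, 3.14, 3.14, 3.14].

### API

Orientations are given as a 3x3 rotation matrix whose columns are the frame's x, y, z axes.
In Python, from station import arm gives the robot as it stands.
- The arm moves only by the tool step_arm, never from a script. Its argument "rows" is a list of rows, each an object with "travel": the shift along the tool's x, y, z each as a share of 0.2 m, from -1 to 1, a list of three; "delta_rot": the turn, a rotation vector about the tool's x, y, z each as a share of 2 rad, from -1 to 1, a list of three; "grip": the opening, from -1 (shut) to 1 (fully open), so that 0 is half open. In form: [{"travel": [dx, dy, dz], "delta_rot": [rx, ry, rz], "grip": grip}, ...]. A call has 1 to 10 rows; each row is the pose to reach, as a shift and turn from the pose measured when the call began, along the tool's axes at that moment; what a row does not reach only later rows make up. A row lasts 1/8 s, in which the tool goes at most 62.5 mm and 10.7 degrees, less where a joint would pass 70% of its speed; a pose out of reach is approached as far as the arm can. A call with a number of a shift or a turn outside -1 to 1 is refused whole. A call with a gripper value outside its range is refused whole. The fingers move at their own pace and stop on an object; the grip force is fixed at half the most. Time passes only in rows, so rows that repeat a pose let the fingers close. It gives the time, the measured TCP pose, the force and the opening at its end, in the units of the state.
- arm.observe(): the state, without advancing time (a new reading comes with each control period).
- arm.read_camera(name): name is "scene" or "top" or "wrist"; returns the picture (480x640x3 uint8, red, green, blue); there is no depth.
- arm.camera_params(name): a dict with "fx", "fy", "cx", "cy" (pixels), "extrinsics" (4x4, takes a point from world to camera coordinates); the wrist camera has in their place "hand_eye" (4x4, takes a point from camera to tool coordinates, whose origin is the TCP and whose axes are the tool frame's). Camera axes: x right, y down, z forward; pixel columns grow to the right and rows downward; lengths in m; the calibration is good to about 2 mm. A picture is of the moment at which its call begins: read the wrist's pose just before it. camera_params takes no time and is no camera call.
- arm.finish_job(): hands the job in, once; it reports no verdict.
The state is a dict: "clock": time; "joints": joint angles; "joint_velocities": joint speeds; "joint_efforts": joint torques, N m; "ee_pos": TCP position; "tcp_rot": TCP orientation; "ft_force": force on the tool from outside, world axes, zero at the start; "wrist_torque": the same for the moment, N m; "width": opening from 0.0 (shut) to 1.0 (fully open).
Only numpy, scipy, OpenCV 4.12 (cv2) and the standard library are available. Lean on these libraries where they do the work, as an engineer would, in place of code of your own. Each camera call takes 0.05 s, during which the arm holds its last target. There are 200 camera calls.

## Working session

There is one attempt and no reset: what is moved stays moved. The work goes in short steps, Python scripts to look and compute and a tool call to move; the robot and the scene stay as the last step left them, time stands still between calls to the robot, and variables do not carry over. Pictures are saved under pics/ and viewed, on a budget of 10 in all, crops included, one or two more only if the job needs it, and the job is handed in when it is done.

Besides the shell and the picture viewer there is one more tool, called after "Call:" by a JSON object that holds its "name" and its "arguments", one argument or row to a line. step_arm: Moves the arm, as the interface text tells. Its arguments: {"type":"object","properties":{"rows":{"type":"array","items":{"type":"object","properties":{"travel":{"type":"array","items":{"type":"number"}},"delta_rot":{"type":"array","items":{"type":"number"}},"grip":{"type":"number"}}}}},"required":["rows"]}

```bash
ls; mkdir -p pics; python3 - <<'E'
from station import arm
import cv2,numpy as np
np.set_printoptions(precision=4,suppress=True)
s=arm.observe();print(s['clock'],s['ee_pos'],s['tcp_rot'],s['width'])
for n in ("scene","top"):
    im=arm.read_camera(n);cv2.imwrite(f"pics/{n}0.png",im[:,:,::-1]);p=arm.camera_params(n);print(n,p)
print(arm.camera_params("wrist"))
E
```

```text
pics
0.0 [ 0.1813 -0.6239  0.4038] [[ 0.279  -0.0006  0.9603]
 [-0.9603  0.0019  0.279 ]
 [-0.002  -1.     -0.    ]] 1.0009243185041614
scene {'fx': 459.8582501065501, 'fy': 459.8582501065501, 'cx': 318.8715069061065, 'cy': 232.1156459341081, 'extrinsics': array([[-0.594 ,  0.8042,  0.0189,  0.3255],
       [ 0.5617,  0.4315, -0.7059, -0.2687],
       [-0.5759, -0.4086, -0.7081,  1.2886],
       [ 0.    ,  0.    ,  0.    ,  1.    ]])}
top {'fx': 528.0401217604273, 'fy': 528.0401217604273, 'cx': 324.4779921234211, 'cy': 238.76064244881337, 'extrinsics': array([[ 0.0138, -0.9999,  0.0101, -0.0065],
       [-0.9971, -0.0145, -0.0753,  0.5716],
       [ 0.0754, -0.009 , -0.9971,  1.365 ],
       [ 0.    ,  0.    ,  0.    ,  1.    ]])}
{'fx': 377.84758078738673, 'fy': 377.84758078738673, 'cx': 318.4423469614291, 'cy': 237.10112509200198, 'hand_eye': array([[ 1.    ,  0.0005,  0.0005, -0.0006],
       [-0.0003, -0.3227,  0.9465,  0.0305],
       [ 0.0006, -0.9465, -0.3227,  0.0835],
       [ 0.    ,  0.    ,  0.    ,  1.    ]])}
```

View pics/top0.png

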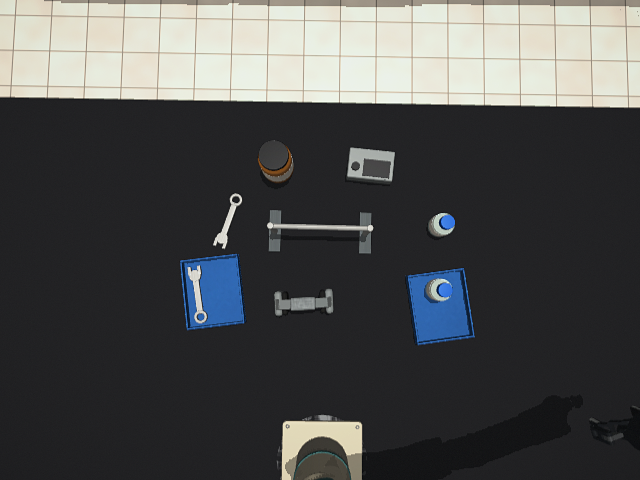

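View pics/scene0.png

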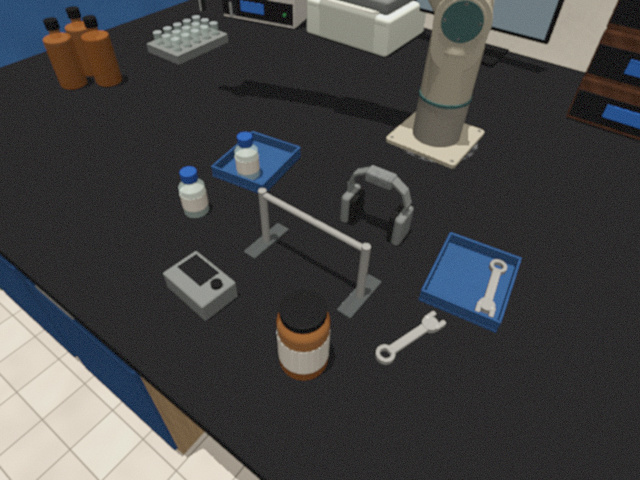

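```bash
cat > h.py <<'E'
import cv2,numpy as np
np.set_printoptions(precision=4,suppress=True)
def ray(p,uv,z,T=None):
    """pixel -> world point on plane z. T: camera->world (wrist) else extrinsics"""
    if T is None: T=np.linalg.inv(p['extrinsics'])
    d=T[:3,:3]@np.array([(uv[0]-p['cx'])/p['fx'],(uv[1]-p['cy'])/p['fy'],1]); o=T[:3,3]
    return o+d*(z-o[2])/d[2]
def wristT(arm):
    s=arm.observe();T=np.eye(4);T[:3,:3]=s['tcp_rot'];T[:3,3]=s['ee_pos']
    return T@arm.camera_params("wrist")['hand_eye']
def tomove(s,target_tcp):
    return np.array(s['tcp_rot']).T@(np.array(target_tcp)-s['ee_pos'])/0.2
E
python3 - <<'E'
from h import *
from station import arm
p=arm.camera_params("top")
im=cv2.imread("pics/top0.png");hsv=cv2.cvtColor(im,cv2.COLOR_BGR2HSV)
def blobs(m,mn=25):
    n,l,st,c=cv2.connectedComponentsWithStats(m.astype(np.uint8));
    return [(c[i],st[i],l==i) for i in range(1,n) if st[i][4]>mn]
H,S,V=hsv.astype(int).transpose(2,0,1)
roi=np.zeros(H.shape,bool);roi[110:400,150:500]=1
for nm,m,z in (("cap",(V>200)&(S>150)&(H>100)&(H<125),.112),("tray",(S>120)&(H>95)&(H<125)&(V>60),.032),("bright",(S<60)&(V>150),.011),("grey",(S<60)&(V>60),.152)):
    for c,st,l in blobs(m&roi):
        r=cv2.minAreaRect(np.argwhere(l)[:,::-1].astype(np.float32))
        pts=cv2.boxPoints(r)
        print(nm,st,c,ray(p,c,z)[:2],'rect',r[1], ray(p,r[0],z)[:2],[ray(p,q,z)[:2].round(3).tolist() for q in pts])
for nm,uv,z in (("ring",(236,199),.006),("jaw",(221,242),.006),("railL",(270,225.5),.145),("railR",(370,228),.145),("crown",(303,303.5),.152),("sring",(201,317),.012),("sjaw",(195,272),.012),("jar",(274,155),.15),("cupL",(275,293),.076)):
    print(nm,ray(p,uv,z))
E
```

```text
cap [441 215  14  14 143] [447.5804 221.4056] [ 0.6122 -0.3005] rect (12.727920532226562, 12.727922439575195) [ 0.6119 -0.3003] [[0.612, -0.278], [0.634, -0.3], [0.612, -0.323], [0.59, -0.3]]
cap [439 283  14  14 147] [445.1837 289.6531] [ 0.4445 -0.294 ] rect (12.969193458557129, 12.969193458557129) [ 0.4444 -0.2938] [[0.451, -0.273], [0.466, -0.301], [0.438, -0.315], [0.423, -0.287]]
tray [439 215  16  15 181] [446.8398 221.8011] [ 0.6201 -0.3181] rect (14.0, 15.0) [ 0.6195 -0.3172] [[0.638, -0.298], [0.638, -0.337], [0.601, -0.337], [0.601, -0.297]]
tray [ 180  254   66   77 3492] [214.9129 291.018 ] [0.4315 0.2827] rect (70.89704132080078, 60.40605163574219) [0.4302 0.289 ] [[0.511, 0.379], [0.531, 0.224], [0.35, 0.199], [0.331, 0.353]]
tray [ 406  268   69   78 3615] [439.9281 307.6141] [ 0.3967 -0.2993] rect (71.22264862060547, 59.42548370361328) [ 0.4004 -0.2995] [[0.479, -0.21], [0.504, -0.363], [0.323, -0.389], [0.298, -0.237]]
tray [197 314   7   6  33] [200.3939 316.4848] [0.3658 0.318 ] rect (5.0, 6.0) [0.3658 0.319 ] [[0.372, 0.327], [0.372, 0.312], [0.36, 0.311], [0.359
[... 2558 characters left out ...]
313965) [0.427 0.301] [[0.491, 0.327], [0.496, 0.297], [0.363, 0.276], [0.359, 0.305]]
grey [426 279  24  22 276] [434.971  288.9565] [ 0.4465 -0.2603] rect (23.0, 21.0) [ 0.4453 -0.2663] [[0.42, -0.239], [0.47, -0.239], [0.47, -0.294], [0.421, -0.293]]
grey [274 289  59  27 866] [303.2309 302.6247] [0.4102 0.0508] rect (24.140695571899414, 58.31337356567383) [0.4117 0.0507] [[0.436, 0.121], [0.444, -0.016], [0.387, -0.019], [0.38, 0.118]]
ring [0.6757 0.2388 0.006 ]
jaw [0.5603 0.2755 0.006 ]
railL [0.5923 0.1336 0.145 ]
railR [ 0.5898 -0.106   0.145 ]
crown [0.4082 0.0513 0.152 ]
sring [0.363  0.3208 0.012 ]
sjaw [0.48   0.3402 0.012 ]
jar [0.7625 0.1271 0.15  ]
cupL [0.4297 0.124  0.076 ]
```

Call:
{"name": "step_arm", "arguments": {
  "rows": [
    {"travel": [-0.45, 0, 1], "delta_rot": [0, -0.2, 0], "grip": 1},
    {"travel": [-0.45, 0, 1], "delta_rot": [0, -0.2, 0], "grip": 1},
    {"travel": [-0.45, 0, 1], "delta_rot": [0, -0.2, 0], "grip": 1},
    {"travel": [-0.45, 0, 1], "delta_rot": [0, -0.2, 0], "grip": 1}
  ]
}}

```text
clock: 0.6
ee_pos: [0.3514, -0.4785, 0.4037]
tcp_rot: [[0.635, 0.001, 0.773], [-0.773, 0.004, 0.635], [-0.002, -1.0, 0.003]]
ft_force: [0.5, 0.2, 1.1]
width: 1.0
```

Call:
{"name": "step_arm", "arguments": {
  "rows": [
    {"travel": [0.0, 0, 1], "delta_rot": [0, -0.2, 0], "grip": 1},
    {"travel": [0, 0, 1], "delta_rot": [0, -0.2, 0], "grip": 1},
    {"travel": [0, 0, 1], "delta_rot": [0, -0.2, 0], "grip": 1},
    {"travel": [0, 0, 1], "delta_rot": [0, -0.2, 0], "grip": 1},
    {"travel": [0, 0, 1], "delta_rot": [0, -0.2, 0], "grip": 1}
  ]
}}

```text
clock: 1.23
ee_pos: [0.5065, -0.3507, 0.4039]
tcp_rot: [[0.887, -0.0, 0.462], [-0.462, 0.004, 0.887], [-0.002, -1.0, 0.004]]
ft_force: [-0.7, -0.7, 0.2]
width: 1.003
```

```bash
cat >> h.py <<'E'
def capfix(name):
    from station import arm
    T=wristT(arm);s=arm.observe();im=arm.read_camera("wrist")[:,:,::-1].copy();cv2.imwrite(f"pics/{name}.png",im)
    h=cv2.cvtColor(im,cv2.COLOR_BGR2HSV)
    m=((h[...,0]>100)&(h[...,0]<125)&(h[...,1]>150)&(h[...,2]>150)).astype(np.uint8)
    n,l,st,c=cv2.connectedComponentsWithStats(m)
    for i in range(1,n):
        if st[i][4]>200:
            w=ray(arm.camera_params("wrist"),c[i],.112,T);print(st[i],c[i],w, 'move',tomove(s,[w[0],w[1],s['ee_pos'][2]]))
    print(s['ee_pos'],s['clock'])
E
python3 -c "
from h import *
capfix('w1')"
```

```text
[   72    79   250   237 17295] [198.711 214.437] [ 0.4357 -0.2993  0.112 ] move [-0.4327  0.0011  0.064 ]
[ 0.5065 -0.3507  0.4039] 1.225
```

Call:
{"name": "step_arm", "arguments": {
  "rows": [
    {"travel": [0.35, 0, 0.467], "delta_rot": [0, 0, 0], "grip": 1},
    {"travel": [0.35, 0, 0.467], "delta_rot": [0, 0, 0], "grip": 1},
    {"travel": [0.35, 0, 0.467], "delta_rot": [0, 0, 0], "grip": 1},
    {"travel": [0.35, 0, 0.467], "delta_rot": [0, 0, 0], "grip": 1}
  ]
}}

```text
clock: 1.78
ee_pos: [0.6086, -0.3048, 0.4034]
tcp_rot: [[0.884, -0.004, 0.468], [-0.468, 0.002, 0.884], [-0.004, -1.0, -0.0]]
ft_force: [-1.0, -0.5, 0.4]
width: 0.999
```

```bash
python3 -c "
from h import *
capfix('w2')"
```

```text
[  23  177  237  201 9293] [127.7216 264.9891] [ 0.4682 -0.2617  0.112 ] move [-0.7214  0.003  -0.1383]
[ 301  202   48   44 1430] [322.9469 225.4483] [ 0.612  -0.3026  0.112 ] move [ 0.0098 -0.      0.0178]
[ 105  281   56   48 1097] [131.3227 299.2589] [ 0.453  -0.2863  0.112 ] move [-0.7309  0.0031 -0.2822]
[ 0.6086 -0.3048  0.4034] 1.775
```

View pics/w2.png

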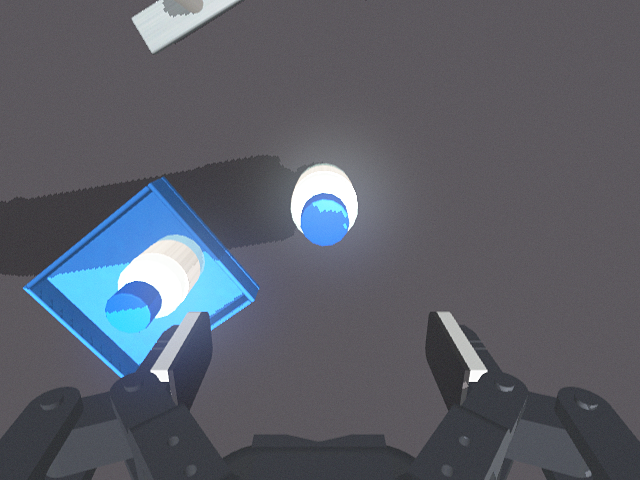

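Call:
{"name": "step_arm", "arguments": {
  "rows": [
    {"travel": [0.012, 0.3, 0.017], "delta_rot": [0, 0, 0], "grip": 1},
    {"travel": [0.012, 0.55, 0.017], "delta_rot": [0, 0, 0], "grip": 1},
    {"travel": [0.012, 0.72, 0.017], "delta_rot": [0, 0, 0], "grip": 1},
    {"travel": [0.012, 0.72, 0.017], "delta_rot": [0, 0, 0], "grip": 1},
    {"travel": [0.012, 0.72, 0.017], "delta_rot": [0, 0, 0], "grip": 0},
    {"travel": [0.012, 0.72, 0.017], "delta_rot": [0, 0, 0], "grip": -1},
    {"travel": [0.012, 0.72, 0.017], "delta_rot": [0, 0, 0], "grip": -1},
    {"travel": [0.012, 0.72, 0.017], "delta_rot": [0, 0, 0], "grip": -1},
    {"travel": [0.012, 0.72, 0.017], "delta_rot": [0, 0, 0], "grip": -1}
  ]
}}

```text
clock: 2.95
ee_pos: [0.6123, -0.3034, 0.2617]
tcp_rot: [[0.883, -0.0, 0.469], [-0.469, -0.0, 0.883], [-0.0, -1.0, -0.0]]
ft_force: [-0.6, -0.9, 6.0]
width: 0.401
```

Call:
{"name": "step_arm", "arguments": {
  "rows": [
    {"travel": [0, -0.1, 0], "delta_rot": [0, 0, 0], "grip": -1},
    {"travel": [0, -0.4, 0], "delta_rot": [0, 0, 0], "grip": -1},
    {"travel": [0, -0.75, 0], "delta_rot": [0, 0, 0], "grip": -1},
    {"travel": [-0.15, -0.75, -0.08], "delta_rot": [0, 0, 0], "grip": -1},
    {"travel": [-0.35, -0.75, -0.19], "delta_rot": [0, 0, 0], "grip": -1},
    {"travel": [-0.55, -0.75, -0.3], "delta_rot": [0, 0, 0], "grip": -1},
    {"travel": [-0.75, -0.75, -0.41], "delta_rot": [0, 0, 0], "grip": -1},
    {"travel": [-0.95, -0.75, -0.52], "delta_rot": [0, 0, 0], "grip": -1},
    {"travel": [-0.95, -0.75, -0.52], "delta_rot": [0, 0, 0], "grip": -1}
  ]
}}

```text
clock: 4.08
ee_pos: [0.392, -0.3065, 0.4127]
tcp_rot: [[0.881, -0.004, 0.472], [-0.472, -0.001, 0.881], [-0.003, -1.0, -0.002]]
ft_force: [0.3, -0.4, -2.6]
width: 0.399
```

```bash
python3 -c "
from h import *
from station import arm
im=arm.read_camera('wrist')[:,:,::-1];cv2.imwrite('pics/w3.png',im)
s=arm.observe();print(tomove(s,[.3555,-.306,s['ee_pos'][2]]),s['ee_pos'],s['ft_force'],s['width'])"
```

```text
[-0.1729 -0.     -0.0901] [ 0.3945 -0.3064  0.413 ] [ 0.7827 -0.0457 -2.3252] 0.4027957153619124
```

View pics/w3.png

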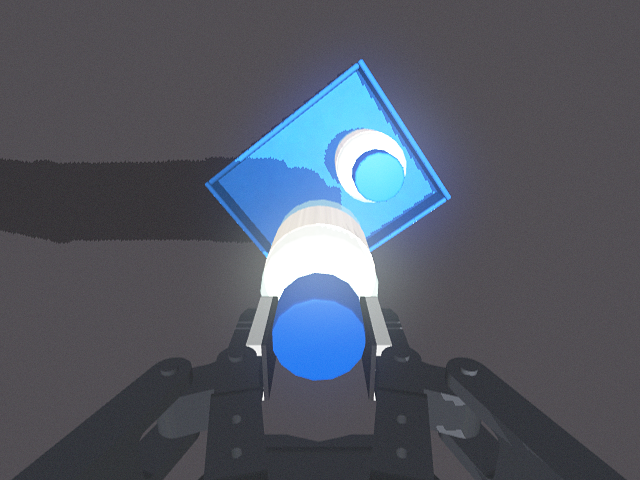

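```bash
python3 -c "
from h import *
from station import arm
T=wristT(arm);p=arm.camera_params('wrist')
a,b,c=[ray(p,q,.032,T)[:2] for q in [(207,184),(361,62),(449,197)]]
print(a,b,c,np.linalg.norm(a-b),np.linalg.norm(b-c),(a+c)/2, ray(p,(379,176),.112,T))
s=arm.observe()
ex=(b-a)/np.linalg.norm(b-a);print(ex);t=(a+c)/2-.044*ex;print(t,tomove(s,[t[0],t[1],.4127]))"
```

```text
[ 0.3104 -0.2431] [ 0.483  -0.2172] [ 0.5055 -0.3612] 0.17458294428097898 0.14578354716031744 [ 0.408  -0.3022] [ 0.4505 -0.2938  0.112 ]
[0.9889 0.1487]
[ 0.3645 -0.3087] [-0.1269  0.0014 -0.0811]
```

Call:
{"name": "step_arm", "arguments": {
  "rows": [
    {"travel": [-0.145, 0, -0.085], "delta_rot": [0, 0, 0], "grip": -1},
    {"travel": [-0.145, 0, -0.085], "delta_rot": [0, 0, 0], "grip": -1},
    {"travel": [-0.145, 0.25, -0.085], "delta_rot": [0, 0, 0], "grip": -1},
    {"travel": [-0.145, 0.5, -0.085], "delta_rot": [0, 0, 0], "grip": -1},
    {"travel": [-0.145, 0.65, -0.085], "delta_rot": [0, 0, 0], "grip": -1},
    {"travel": [-0.145, 0.71, -0.085], "delta_rot": [0, 0, 0], "grip": -1},
    {"travel": [-0.145, 0.73, -0.085], "delta_rot": [0, 0, 0], "grip": -1},
    {"travel": [-0.145, 0.735, -0.085], "delta_rot": [0, 0, 0], "grip": -1}
  ]
}}

```text
clock: 5.12
ee_pos: [0.3617, -0.3082, 0.2668]
tcp_rot: [[0.882, 0.002, 0.47], [-0.47, -0.003, 0.882], [0.003, -1.0, -0.001]]
ft_force: [-0.4, 0.4, -0.5]
width: 0.4
```

Call:
{"name": "step_arm", "arguments": {
  "rows": [
    {"travel": [0, 0.004, 0], "delta_rot": [0, 0, 0], "grip": -1},
    {"travel": [0, 0.004, 0], "delta_rot": [0, 0, 0], "grip": 0.2},
    {"travel": [0, 0.004, 0], "delta_rot": [0, 0, 0], "grip": 0.8},
    {"travel": [0, 0.004, 0], "delta_rot": [0, 0, 0], "grip": 1},
    {"travel": [0, -0.2, 0], "delta_rot": [0, 0, 0], "grip": 1},
    {"travel": [0, -0.5, 0], "delta_rot": [0, 0, 0], "grip": 1},
    {"travel": [0, -0.72, 0], "delta_rot": [0, 0, 0], "grip": 1},
    {"travel": [0, -0.72, 0], "delta_rot": [0, 0, 0], "grip": 1}
  ]
}}

```text
clock: 6.12
ee_pos: [0.3622, -0.3084, 0.4141]
tcp_rot: [[0.882, 0.008, 0.471], [-0.471, -0.008, 0.882], [0.01, -1.0, -0.003]]
ft_force: [0.0, -0.3, -0.1]
width: 1.001
```

```bash
python3 -c "
from h import *
from station import arm
capfix('w4')
s=arm.observe();print(s['tcp_rot'],tomove(s,[.408,.051,s['ee_pos'][2]]))"
```

```text
[ 225   38  248  246 6715] [340.9418 179.5086] [ 0.3953 -0.2873  0.112 ] move [0.0964 0.0005 0.1708]
[345 111  29  30 201] [355.9403 125.3831] [ 0.4215 -0.2587  0.112 ] move [0.1445 0.0004 0.3585]
[ 295  197   47   50 1580] [316.7146 224.7304] [ 0.3638 -0.3092  0.112 ] move [0.0088 0.0001 0.0002]
[ 0.3622 -0.3084  0.4141] 6.125
[[ 0.8823  0.0045  0.4706]
 [-0.4706 -0.005   0.8823]
 [ 0.0064 -1.     -0.0023]] [-0.6399 -0.0079  1.693 ]
```

Call:
{"name": "step_arm", "arguments": {
  "rows": [
    {"travel": [-0.1, 0, 0.27], "delta_rot": [0, 0, 0], "grip": 1},
    {"travel": [-0.2, 0, 0.54], "delta_rot": [0, 0, 0], "grip": 1},
    {"travel": [-0.3, 0, 0.8], "delta_rot": [0, -0.08, 0], "grip": 1},
    {"travel": [-0.37, 0, 1], "delta_rot": [0, -0.16, 0], "grip": 1},
    {"travel": [-0.37, 0, 1], "delta_rot": [0, -0.26, 0], "grip": 1}
  ]
}}

```text
clock: 6.8
ee_pos: [0.3902, -0.0934, 0.4102]
tcp_rot: [[1.0, 0.002, -0.031], [0.031, -0.003, 1.0], [0.002, -1.0, -0.003]]
ft_force: [0.5, -0.8, -0.3]
width: 1.0
```

```bash
python3 -c "
from h import *
from station import arm
s=arm.observe();print(s['tcp_rot'],s['ee_pos'],tomove(s,[.408,.051,.41]))"
```

```text
[[ 0.9995  0.0023 -0.0307]
 [ 0.0307 -0.0032  0.9995]
 [ 0.0022 -1.     -0.0033]] [ 0.3902 -0.0934  0.4102] [ 0.1109 -0.0013  0.7187]
```

Call:
{"name": "step_arm", "arguments": {
  "rows": [
    {"travel": [0.11, 0, 0.3], "delta_rot": [0, 0, 0], "grip": 1},
    {"travel": [0.11, 0, 0.6], "delta_rot": [0, 0, 0], "grip": 1},
    {"travel": [0.11, 0, 0.72], "delta_rot": [0, 0, 0], "grip": 1},
    {"travel": [0.11, 0, 0.72], "delta_rot": [0, 0, 0], "grip": 1}
  ]
}}

```text
clock: 7.3
ee_pos: [0.4072, 0.053, 0.4086]
tcp_rot: [[0.999, -0.0, -0.036], [0.036, -0.003, 0.999], [-0.0, -1.0, -0.003]]
ft_force: [0.1, -1.0, 0.4]
width: 1.004
```

```bash
python3 -c "
from h import *
from station import arm
s=arm.observe();print(s['tcp_rot'],s['ee_pos'])
im=arm.read_camera('wrist')[:,:,::-1];cv2.imwrite('pics/w5.png',im)"
```

```text
[[ 0.9994 -0.0003 -0.0357]
 [ 0.0357 -0.0025  0.9994]
 [-0.0004 -1.     -0.0025]] [0.4072 0.053  0.4086]
```

View pics/w5.png

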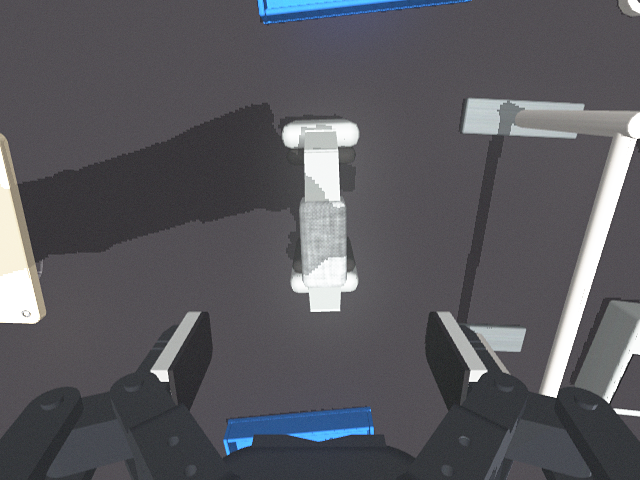

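```bash
python3 -c "
from h import *
from station import arm
s=arm.observe();T=wristT(arm);p=arm.camera_params('wrist')
a,b=[ray(p,q,.152,T) for q in [(323,201),(325,286)]];print(a,b,a-b,(a+b)/2)
c=(a+b)/2;print(tomove(s,[c[0],c[1],.302]))
for q in [(634,125),(552,395)]: print(ray(p,q,.141,T))
"
```

```text
[0.4091 0.0807 0.152 ] [0.4126 0.0231 0.152 ] [-0.0035  0.0576  0.    ] [0.4109 0.0519 0.152 ]
[0.0181 0.5332 0.0036]
[0.5947 0.1311 0.141 ]
[ 0.5928 -0.0702  0.141 ]
```

Call:
{"name": "step_arm", "arguments": {
  "rows": [
    {"travel": [0.018, 0.2, 0.003], "delta_rot": [0, -0.01, 0], "grip": 1},
    {"travel": [0.018, 0.4, 0.003], "delta_rot": [0, -0.01, 0], "grip": 1},
    {"travel": [0.018, 0.53, 0.003], "delta_rot": [0, -0.01, 0], "grip": 1},
    {"travel": [0.018, 0.53, 0.003], "delta_rot": [0, -0.01, 0], "grip": 1},
    {"travel": [0.018, 0.53, 0.003], "delta_rot": [0, -0.01, 0], "grip": 0},
    {"travel": [0.018, 0.53, 0.003], "delta_rot": [0, -0.01, 0], "grip": -1},
    {"travel": [0.018, 0.53, 0.003], "delta_rot": [0, -0.01, 0], "grip": -1},
    {"travel": [0.018, 0.53, 0.003], "delta_rot": [0, -0.01, 0], "grip": -1},
    {"travel": [0.018, 0.53, 0.003], "delta_rot": [0, -0.01, 0], "grip": -1}
  ]
}}

```text
clock: 8.48
ee_pos: [0.4109, 0.0518, 0.3036]
tcp_rot: [[0.999, 0.001, -0.054], [0.054, -0.004, 0.999], [0.001, -1.0, -0.004]]
ft_force: [-0.8, -0.4, 8.0]
width: 0.337
```

Call:
{"name": "step_arm", "arguments": {
  "rows": [
    {"travel": [0, -0.1, 0], "delta_rot": [0, 0, 0], "grip": -1},
    {"travel": [0, -0.35, 0], "delta_rot": [0, 0.05, 0], "grip": -1},
    {"travel": [0, -0.6, 0], "delta_rot": [0, 0.13, 0], "grip": -1},
    {"travel": [0, -0.85, 0], "delta_rot": [0, 0.22, 0], "grip": -1},
    {"travel": [0, -0.9, 0], "delta_rot": [0, 0.3, 0], "grip": -1},
    {"travel": [0, -0.9, 0], "delta_rot": [0, 0.38, 0], "grip": -1},
    {"travel": [0, -0.9, 0], "delta_rot": [0, 0.46, 0], "grip": -1},
    {"travel": [0, -0.9, 0], "delta_rot": [0, 0.55, 0], "grip": -1},
    {"travel": [0, -0.9, 0], "delta_rot": [0, 0.63, 0], "grip": -1},
    {"travel": [0, -0.9, 0], "delta_rot": [0, 0.72, 0], "grip": -1}
  ]
}}

```text
clock: 9.72
ee_pos: [0.4102, 0.0524, 0.4836]
tcp_rot: [[0.178, 0.001, 0.984], [-0.984, -0.004, 0.178], [0.004, -1.0, -0.0]]
ft_force: [0.0, -0.3, -2.0]
width: 0.34
```

```bash
python3 -c "
from h import *
from station import arm
s=arm.observe();print(s['tcp_rot'],s['ee_pos'],s['joints'],s['width'],s['ft_force'])
im=arm.read_camera('wrist')[:,:,::-1];cv2.imwrite('pics/w6.png',im)
R=s['tcp_rot'];print('turn',(np.arctan2(R[1,0],R[0,0])+1.581)/2)"
```

```text
[[ 0.1779  0.0005  0.9841]
 [-0.984  -0.0042  0.1779]
 [ 0.0042 -1.     -0.0002]] [0.4102 0.0524 0.4836] [-0.0204  0.1923 -0.2112  2.0103  0.0546  0.9443 -1.6519] 0.3399889609474429 [ 0.0267 -0.3487 -1.9843]
turn 0.09450336627040201
```

View pics/w6.png

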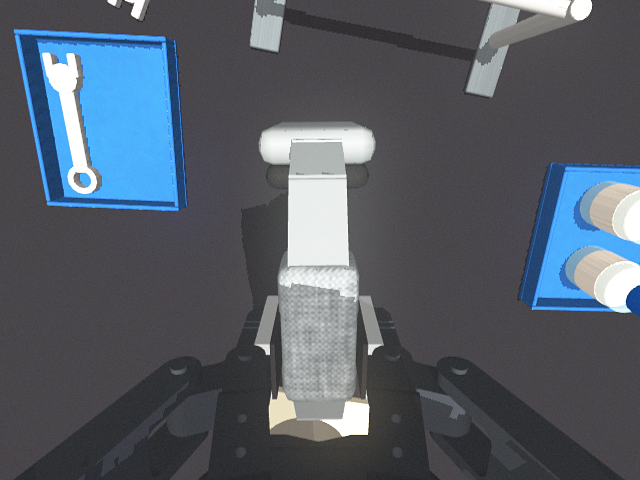

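Call:
{"name": "step_arm", "arguments": {
  "rows": [
    {"travel": [0.1, 0, 0.22], "delta_rot": [0, 0.05, 0], "grip": -1},
    {"travel": [0.2, 0, 0.44], "delta_rot": [0, 0.095, 0], "grip": -1},
    {"travel": [0.28, 0, 0.66], "delta_rot": [0, 0.095, 0], "grip": -1},
    {"travel": [0.35, 0, 0.862], "delta_rot": [0, 0.095, 0], "grip": -1},
    {"travel": [0.35, 0, 0.862], "delta_rot": [0, 0.095, 0], "grip": -1},
    {"travel": [0.35, 0, 0.862], "delta_rot": [0, 0.095, 0], "grip": -1}
  ]
}}

```text
clock: 10.52
ee_pos: [0.5913, 0.0134, 0.4833]
tcp_rot: [[-0.015, -0.002, 1.0], [-1.0, -0.004, -0.015], [0.004, -1.0, -0.002]]
ft_force: [-0.6, 0.6, -2.1]
width: 0.339
```

```bash
python3 -c "
from h import *
from station import arm
s=arm.observe();print(s['tcp_rot'],s['ee_pos'],tomove(s,[.5925,.014,.3205]))
im=arm.read_camera('scene')[:,:,::-1];cv2.imwrite('pics/s7.png',im[100:340,200:520].repeat(2,0).repeat(2,1))
"
```

```text
[[-0.015  -0.0017  0.9999]
 [-0.9999 -0.0039 -0.015 ]
 [ 0.0039 -1.     -0.0016]] [0.5913 0.0134 0.4833] [-0.0064  0.8142  0.0073]
```

View pics/s7.png

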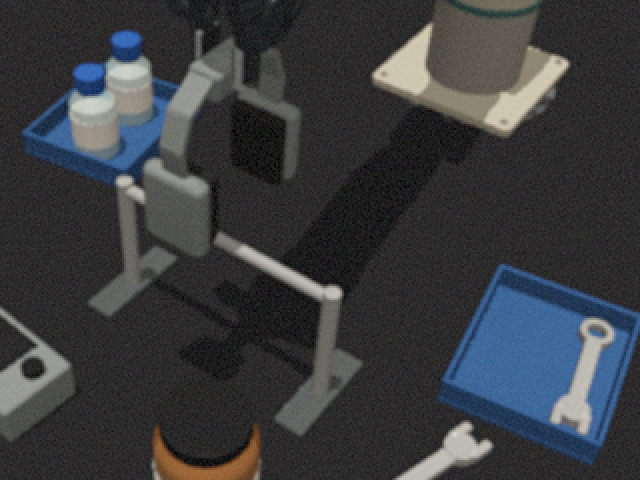

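Call:
{"name": "step_arm", "arguments": {
  "rows": [
    {"travel": [-0.006, 0.2, 0.006], "delta_rot": [0, 0, 0], "grip": -1},
    {"travel": [-0.006, 0.4, 0.006], "delta_rot": [0, 0, 0], "grip": -1},
    {"travel": [-0.006, 0.6, 0.006], "delta_rot": [0, 0, 0], "grip": -1},
    {"travel": [-0.006, 0.74, 0.006], "delta_rot": [0, 0, 0], "grip": -1},
    {"travel": [-0.006, 0.79, 0.006], "delta_rot": [0, 0, 0], "grip": -1},
    {"travel": [-0.006, 0.81, 0.006], "delta_rot": [0, 0, 0], "grip": -1},
    {"travel": [-0.006, 0.82, 0.006], "delta_rot": [0, 0, 0], "grip": -1},
    {"travel": [-0.006, 0.82, 0.006], "delta_rot": [0, 0, 0], "grip": -1}
  ]
}}

```text
clock: 11.58
ee_pos: [0.5924, 0.0141, 0.3206]
tcp_rot: [[-0.015, 0.001, 1.0], [-1.0, -0.004, -0.015], [0.004, -1.0, 0.001]]
ft_force: [-0.0, 0.1, -2.0]
width: 0.338
```

Call:
{"name": "step_arm", "arguments": {
  "rows": [
    {"travel": [0, 0.01, 0], "delta_rot": [0, 0, 0], "grip": -1},
    {"travel": [0, 0.015, 0], "delta_rot": [0, 0, 0], "grip": -1},
    {"travel": [0, 0.015, 0], "delta_rot": [0, 0, 0], "grip": -1}
  ]
}}

```text
clock: 11.95
ee_pos: [0.5926, 0.0141, 0.3185]
tcp_rot: [[-0.015, 0.002, 1.0], [-1.0, -0.004, -0.015], [0.004, -1.0, 0.002]]
ft_force: [-2.2, 1.4, 5.1]
width: 0.339
```

Call:
{"name": "step_arm", "arguments": {
  "rows": [
    {"travel": [0, -0.005, 0], "delta_rot": [0, 0, 0], "grip": -1},
    {"travel": [0, -0.005, 0], "delta_rot": [0, 0, 0], "grip": -0.1},
    {"travel": [0, -0.005, 0], "delta_rot": [0, 0, 0], "grip": 0.3},
    {"travel": [0, -0.005, 0], "delta_rot": [0, 0, 0], "grip": 0.6},
    {"travel": [0, -0.005, 0], "delta_rot": [0, 0, 0], "grip": 0.6},
    {"travel": [0, -0.1, 0], "delta_rot": [0, 0, 0], "grip": 0.6},
    {"travel": [0, -0.3, 0], "delta_rot": [0, 0, 0], "grip": 0.8},
    {"travel": [0, -0.6, 0], "delta_rot": [0, 0, 0], "grip": 0.8},
    {"travel": [0, -0.6, 0], "delta_rot": [0, 0, 0], "grip": 0.8}
  ]
}}

```text
clock: 13.08
ee_pos: [0.5938, 0.0148, 0.4435]
tcp_rot: [[-0.015, 0.012, 1.0], [-1.0, -0.003, -0.015], [0.003, -1.0, 0.012]]
ft_force: [0.1, -0.1, -0.1]
width: 0.901
```

```bash
python3 -c "
from h import *
from station import arm
p=arm.camera_params('wrist')
s=arm.observe();print(s['tcp_rot'],s['ee_pos'],tomove(s,[.618,.257,.4]))
im=arm.read_camera('scene')[:,:,::-1];im2=arm.read_camera('wrist')[:,:,::-1]
a=im[100:400,200:600];b=cv2.resize(im2,(400,300));cv2.imwrite('pics/s8.png',np.hstack([a,b]))
# spanner tray corners from w6 (pose then)
R=np.array([[.1779,.0005,.9841],[-.984,-.0042,.1779],[.0042,-1,-.0002]]);T=np.eye(4);T[:3,:3]=R;T[:3,3]=[.4102,.0524,.4836];T=T@p['hand_eye']
for q in [(15,31),(173,37),(186,208),(47,208)]: print(ray(p,q,.032,T))
for q in [(84,178),(62,72)]: print(ray(p,q,.017,T))
"
```

```text
[[-0.0151  0.0122  0.9998]
 [-0.9999 -0.0031 -0.0151]
 [ 0.0029 -0.9999  0.0122]] [0.5938 0.0148 0.4435] [-1.2133  0.2153  0.1   ]
[0.5099 0.3744 0.032 ]
[0.5326 0.2205 0.032 ]
[0.3588 0.1959 0.032 ]
[0.3306 0.3522 0.032 ]
[0.369  0.3186 0.017 ]
[0.4796 0.3395 0.017 ]
```

View pics/s8.png

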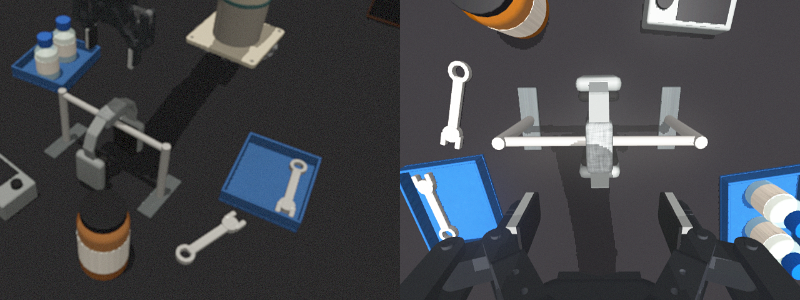

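Call:
{"name": "step_arm", "arguments": {
  "rows": [
    {"travel": [-0.3, 0, 0], "delta_rot": [0, 0.05, 0], "grip": 1},
    {"travel": [-0.6, 0, 0.05], "delta_rot": [0, 0.1, 0], "grip": 1},
    {"travel": [-0.9, 0.1, 0.1], "delta_rot": [0, 0.148, 0], "grip": 1},
    {"travel": [-1, 0.2, 0.1], "delta_rot": [0, 0.148, 0], "grip": 1},
    {"travel": [-1, 0.2, 0.1], "delta_rot": [0, 0.148, 0], "grip": 1}
  ]
}}

```text
clock: 13.8
ee_pos: [0.6139, 0.2153, 0.3945]
tcp_rot: [[-0.302, -0.004, 0.953], [-0.953, -0.006, -0.302], [0.007, -1.0, -0.002]]
ft_force: [0.0, 0.4, -0.2]
width: 1.001
```

```bash
cat > sp.py <<'E'
from h import *
from station import arm
import sys
p=arm.camera_params('wrist');s=arm.observe();T=wristT(arm)
im=arm.read_camera('wrist')[:,:,::-1].copy();cv2.imwrite(f'pics/{sys.argv[1]}.png',im)
h=cv2.cvtColor(im,cv2.COLOR_BGR2HSV)
m=((h[...,2]>150)&(h[...,1]<60)).astype(np.uint8)
n,l,st,c=cv2.connectedComponentsWithStats(m)
for i in range(1,n):
    if 1200<st[i][4]:
        r=cv2.minAreaRect(np.argwhere(l==i)[:,::-1].astype(np.float32));b=cv2.boxPoints(r)
        w=np.array([ray(p,q,.011,T)[:2] for q in b]);e=w[1]-w[0],w[2]-w[1]
        d=max(e,key=np.linalg.norm);ang=np.arctan(d[1]/d[0])
        ctr=w.mean(0);print(st[i],'len',np.linalg.norm(e[0]),np.linalg.norm(e[1]),'ctr',ctr,'ang',ang,'move',tomove(s,[ctr[0],ctr[1],.3]))
print(s['ee_pos'],'toolx',np.arctan2(s['tcp_rot'][1,0],s['tcp_rot'][0,0]),s['joints'][6],s['clock'])
E
python3 sp.py w9
```

```text
[ 310    0  110   48 1588] len 0.03093082055759489 0.08987921116306712 ctr [0.7417 0.1344] ang 1.16085670767951 move [0.189  0.4724 0.7327]
[ 532   51  108   54 2980] len 0.04208488350674448 0.09205602129577335 ctr [ 0.6464 -0.0403] ang 1.2389128128147537 move [1.1657 0.4798 0.5422]
[ 253  123   39  154 3116] len 0.03231185974217521 0.15018189926476902 ctr [0.6216 0.2572] ang -0.3139623685802232 move [-0.2149  0.4711 -0.0253]
[ 374  131  254  119 7891] len 0.10717203974385182 0.2446390626772117 ctr [0.5521 0.0534] ang 1.0805042785897425 move [ 0.8619  0.4788 -0.0488]
[ 551  224   82   39 1446] len 0.07815164768545815 0.025558800939352637 ctr [ 0.4869 -0.0327] ang 1.555077508220891 move [ 1.3707  0.4828 -0.2292]
[ 222  328   87  108 2437] len 0.038333327588501484 0.15581018970634505 ctr [0.4227 0.3325] ang 0.17160463622960861 move [-0.2728  0.4728 -1.0874]
[0.6139 0.2153 0.3945] toolx -1.8778479941274866 -2.300040779492659 13.8
```

Call:
{"name": "step_arm", "arguments": {
  "rows": [
    {"travel": [-0.215, 0, -0.025], "delta_rot": [0, 0.003, 0], "grip": 1},
    {"travel": [-0.215, 0.25, -0.025], "delta_rot": [0, 0.003, 0], "grip": 0.6},
    {"travel": [-0.215, 0.5, -0.025], "delta_rot": [0, 0.003, 0], "grip": 0.3},
    {"travel": [-0.215, 0.75, -0.025], "delta_rot": [0, 0.003, 0], "grip": 0.1},
    {"travel": [-0.215, 0.9, -0.025], "delta_rot": [0, 0.003, 0], "grip": 0.1},
    {"travel": [-0.215, 0.95, -0.025], "delta_rot": [0, 0.003, 0], "grip": 0.1},
    {"travel": [-0.215, 0.95, -0.025], "delta_rot": [0, 0.003, 0], "grip": 0.1}
  ]
}}

```text
clock: 14.72
ee_pos: [0.6238, 0.2524, 0.2066]
tcp_rot: [[-0.313, -0.0, 0.95], [-0.95, -0.008, -0.313], [0.007, -1.0, 0.002]]
ft_force: [-0.3, -0.1, 1.3]
width: 0.551
```

```bash
python3 -c "
from h import *
from station import arm
s=arm.observe();print(s['width'],s['ft_force'],tomove(s,[.6216,.2572,.1755]))"
```

```text
0.5506530951083134 [-0.2635 -0.0901  1.291 ] [-0.0203  0.1551 -0.0184]
```

Call:
{"name": "step_arm", "arguments": {
  "rows": [
    {"travel": [-0.02, 0.08, -0.018], "delta_rot": [0, 0, 0], "grip": 0.1},
    {"travel": [-0.02, 0.155, -0.018], "delta_rot": [0, 0, 0], "grip": 0.1},
    {"travel": [-0.02, 0.155, -0.018], "delta_rot": [0, 0, 0], "grip": 0.1},
    {"travel": [-0.02, 0.155, -0.018], "delta_rot": [0, 0, 0], "grip": -0.4},
    {"travel": [-0.02, 0.155, -0.018], "delta_rot": [0, 0, 0], "grip": -1},
    {"travel": [-0.02, 0.155, -0.018], "delta_rot": [0, 0, 0], "grip": -1},
    {"travel": [-0.02, 0.155, -0.018], "delta_rot": [0, 0, 0], "grip": -1}
  ]
}}

```text
clock: 15.6
ee_pos: [0.6219, 0.2573, 0.1762]
tcp_rot: [[-0.313, 0.001, 0.95], [-0.95, -0.007, -0.313], [0.007, -1.0, 0.003]]
ft_force: [-0.8, 0.3, 4.3]
width: 0.167
```

Call:
{"name": "step_arm", "arguments": {
  "rows": [
    {"travel": [0, -0.1, 0], "delta_rot": [0, 0, 0], "grip": -1},
    {"travel": [0, -0.35, 0], "delta_rot": [0, 0, 0], "grip": -1},
    {"travel": [0, -0.6, 0], "delta_rot": [0, 0, 0], "grip": -1},
    {"travel": [0.1, -0.6, -0.25], "delta_rot": [0, -0.06, 0], "grip": -1},
    {"travel": [0.18, -0.6, -0.5], "delta_rot": [0, -0.12, 0], "grip": -1},
    {"travel": [0.255, -0.6, -0.75], "delta_rot": [0, -0.18, 0], "grip": -1},
    {"travel": [0.255, -0.6, -0.9], "delta_rot": [0, -0.23, 0], "grip": -1},
    {"travel": [0.255, -0.6, -0.9], "delta_rot": [0, -0.23, 0], "grip": -1},
    {"travel": [0.255, -0.6, -0.9], "delta_rot": [0, -0.23, 0], "grip": -1}
  ]
}}

```text
clock: 16.73
ee_pos: [0.4358, 0.266, 0.2968]
tcp_rot: [[0.14, 0.003, 0.99], [-0.99, -0.007, 0.14], [0.007, -1.0, 0.002]]
ft_force: [0.1, -0.2, -1.3]
width: 0.162
```

```bash
python3 sp.py w10 | tail -1; python3 -c "
from h import *
from station import arm
s=arm.observe();print(s['width'],s['ft_force'],tomove(s,[.435,.265,.195]))"
```

```text
[0.4358 0.266  0.2968] toolx -1.4305467523652131 -2.214699103268339 16.725
0.16455788309892816 [-0.3813  0.5044 -2.0282] [-0.0005  0.5079 -0.0069]
```

View pics/w10.png

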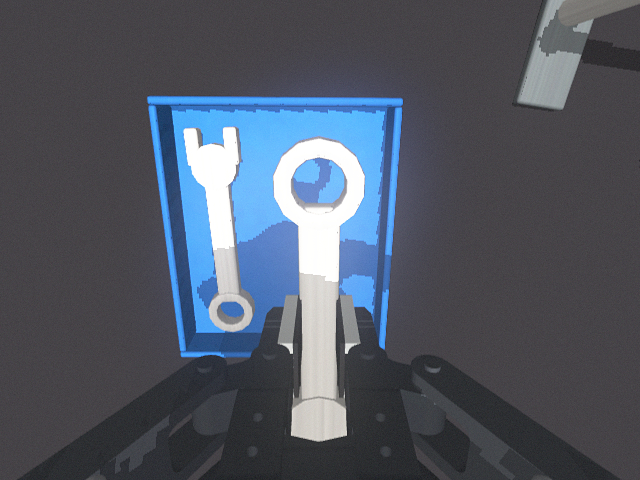

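```bash
python3 -c "
from h import *
from station import arm
s=arm.observe();T=wristT(arm);p=arm.camera_params('wrist')
a,b,c=[ray(p,q,.032,T)[:2] for q in [(149,98),(402,98),(182,356)]]
ex=(a-c)/np.linalg.norm(a-c);ctr=(b+c)/2;ey=np.array([-ex[1],ex[0]])
print(a,b,c,np.linalg.norm(a-b),np.linalg.norm(a-c),ctr,ex)
for q,z in [((320,138),.132),((320,437),.132)]:
  w=ray(p,q,z,T)[:2]; print(w,(w-ctr)@ex,(w-ctr)@ey)
w=np.array([.4358,.266]);print((w-ctr)@ex,(w-ctr)@ey)
"
```

```text
[0.5111 0.3743] [0.5317 0.2287] [0.3357 0.3509] 0.14701677066811517 0.17694527612134264 [0.4337 0.2898] [0.9912 0.1321]
[0.5095 0.275 ] 0.07314979848939858 -0.024738408087879523
[0.3783 0.2563] -0.05940209296731421 -0.025939286307023926
-0.0010809960977633305 -0.023900195490181363
```

Call:
{"name": "step_arm", "arguments": {
  "rows": [
    {"travel": [0, 0.2, 0], "delta_rot": [0, 0, 0], "grip": -1},
    {"travel": [0, 0.4, 0], "delta_rot": [0, 0, 0], "grip": -1},
    {"travel": [0, 0.52, 0], "delta_rot": [0, 0, 0], "grip": -1},
    {"travel": [0, 0.56, 0], "delta_rot": [0, 0, 0], "grip": -1},
    {"travel": [0, 0.575, 0], "delta_rot": [0, 0, 0], "grip": -1},
    {"travel": [0, 0.578, 0], "delta_rot": [0, 0, 0], "grip": -1},
    {"travel": [0, 0.578, 0], "delta_rot": [0, 0, 0], "grip": -1}
  ]
}}

```text
clock: 17.65
ee_pos: [0.4368, 0.2652, 0.1818]
tcp_rot: [[0.139, 0.004, 0.99], [-0.99, -0.006, 0.139], [0.006, -1.0, 0.003]]
ft_force: [0.0, 0.0, -2.9]
width: 0.163
```

Call:
{"name": "step_arm", "arguments": {
  "rows": [
    {"travel": [0, 0.006, 0], "delta_rot": [0, 0, 0], "grip": -1},
    {"travel": [0, 0.006, 0], "delta_rot": [0, 0, 0], "grip": -1},
    {"travel": [0, 0.004, 0], "delta_rot": [0, 0, 0], "grip": -0.4},
    {"travel": [0, 0.004, 0], "delta_rot": [0, 0, 0], "grip": -0.1},
    {"travel": [0, 0.0, 0], "delta_rot": [0, 0, 0], "grip": -0.1},
    {"travel": [0, -0.2, 0], "delta_rot": [0, 0, 0], "grip": -0.1},
    {"travel": [0, -0.5, 0], "delta_rot": [0, 0, 0], "grip": -0.1},
    {"travel": [0, -0.8, 0], "delta_rot": [0, 0, 0], "grip": 0},
    {"travel": [0, -1, 0], "delta_rot": [0, 0, 0], "grip": 0},
    {"travel": [0, -1, 0], "delta_rot": [0, 0, 0], "grip": 0}
  ]
}}

```text
clock: 18.9
ee_pos: [0.4367, 0.2669, 0.385]
tcp_rot: [[0.139, 0.01, 0.99], [-0.99, -0.002, 0.139], [0.003, -1.0, 0.01]]
ft_force: [0.5, 0.5, -0.4]
width: 0.501
```

```bash
python3 sp.py w11; python3 -c "
from h import *
from station import arm
a=arm.read_camera('scene')[:,:,::-1][80:400,120:540];b=arm.read_camera('top')[:,:,::-1][130:370,160:500]
cv2.imwrite('pics/f.png',np.hstack([a,cv2.resize(b,(380,320))]))"
```

```text
[ 468    0  123  114 3144] len 0.11203323199998587 0.06031849798601908 ctr [0.5949 0.1296] ang -0.5166365296559856 move [0.7877 0.4342 0.6843]
[ 302  123   37  159 3241] len 0.03141658504910026 0.15104735832955338 ctr [0.4363 0.2646] ang 0.15597165545744415 move [ 0.0096  0.425  -0.0075]
[ 221  127   49  159 3492] len 0.03480937878361595 0.1521803192787378 ctr [0.4231 0.3324] ang 0.17115251239983756 move [-0.3354  0.4236 -0.0262]
[0.4367 0.2669 0.385 ] toolx -1.4316664792094265 -2.1834939788576335 18.9
```

View pics/f.png

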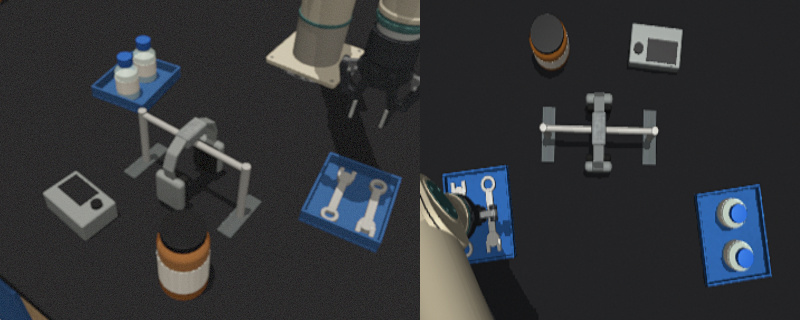

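All of it is in place: the ear defenders are hanging on the bar, and both spanners and both bottles are in their trays. I'm handing in now.

```bash
python3 -c "
from station import arm
print(arm.finish_job())"
```

```text
the job is handed in; nothing more can be done
None
```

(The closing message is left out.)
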